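Turn over two castings and reject the one without a boss

TASK

Two cast covers lean in the rack with their hollow undersides hidden. Turn both of them over onto the green mat, so that both lie there side by side, hollow underside up, let go; then put the one that has no boss in its hollow flat into the red tray and leave the good one lying underside up on the mat. Do not drop the covers from a height, and leave the other things on the table where they are.

Things in the scene. Friction and masses are not known exactly. Their poses are not given: they have to be found in the camera images.
- casting_boss: GOOD cast aluminium cover 54 x 76 x 18 (own x, y, z), 0.08-0.15 kg. Origin: centre of underside, in the rim plane; z points out of the flat outer face. Starts in either seat of the rack, on its own +y end edge, -y up the slope, leaning 30 deg from upright, underside hidden against the tongue. Grip across x. Underside: hollow 12 deep, rim 5, with a brass boss, diameter 18, in the middle.
- casting_plain: REJECT cast aluminium cover 54 x 76 x 18 (own x, y, z), 0.08-0.15 kg. Origin: centre of underside, in the rim plane; z points out of the flat outer face. Starts in either seat of the rack, on its own +y end edge, -y up the slope, leaning 30 deg from upright, underside hidden against the tongue. Grip across x. Underside: hollow 12 deep, rim 5, empty: no boss.
- seat_rack: fixed grey rack, base 200 (x) x 105 (y) x 30, two aluminium seats at own x = -65 and +65: a tongue 38 wide, 83 long, leaning 30 deg from upright, top toward own -y, with a 38 wide ledge square to it, 25 deep, that carries the cover. Their inner corner is at own y +26, z 44. Beside the tongues it is open down to the base. Covers lift out upward. Origin: centre of underside.
- green_mat: fixed plywood inspection board 200 (x) x 220 (y) x 30 topped with a green mat with thin white border lines, whose flat surface is 30 above the origin; on the own +y side of the rack. Origin at the centre of the underside. The die press stands close behind and rises some 0.3 m.
- red_tray: fixed red open tray for rejects, 150 (x) x 125 (y) outside, 50 high, on a solid foot: its floor is 30 above the origin, its walls are 4 thick and rise 20 over the floor; at the left of the mat. Origin at the centre of its underside.
- spool: loose upright brown thread spool with white flanges, diameter 36, 45 high; stands near the right rear of the table; leave alone. Origin at the centre of its underside, z up.
- tape: loose black roll of tape lying flat, about 62 x 59 x 19; between the mat and the die press; leave alone. Origin at the centre of its underside, z up.
- punch: loose eyelet punch, black grip and bright tip, lying, 18 x 112 x 18; behind the red tray; leave alone. Origin at the centre of its underside, its length along y.
- tin: loose round open tin of eyelets, diameter 62, 20 high; behind the mat; leave alone. Origin at the centre of its underside, z up.

How it is judged:
By the outcome, as a careful person would: the job done as asked, in the order asked, and still so for the second after the job is handed in, with the robot touching nothing.
It also fails if it takes over 61 s, if anything falls off the work surface, if the arm or the gripper's body presses on something with over 40 N, if the wrist force passes 120 N, or if a joint passes its speed limit or range.

ROBOT

A 6-joint arm with a two-finger parallel gripper is mounted at the origin on a cart in front of the work surface, level with it; the furniture and walls round the work are solid. World frame = base frame: x ahead of the robot, y to its left, z up, the work surface at z = 0. Lengths are in mm, angles in rad, forces in N, time in s.
With the tool pointing down it reaches from about 350 to 775 mm from the base axis. Payload 7.3 kg.
Tool frame: the origin (TCP) lies at the very end of the fingers, on their centre line; the grasp point (between the pads) lies 19 mm behind it; x points along the fingers, y is the direction in which the jaws open and shut, and the axes are right-handed (so a half turn about x gives the same grasp; the last joint's range is limited). The gripper opens to 92 mm and grips with 3 to 60 N. Pads are 19 mm wide; open, the fingers measure 130 mm over their backs; the gripper's body (75 mm by 190 mm) begins 47 mm behind the grasp point.
Start: joints at [0.986, 0.342, 1.524, -0, 1.275, -0.146], TCP at [223.037, 475.289, 226.741] pointing down, gripper open.
Joint ranges: [-2.53, 2.53], [-0.77, 2.02], [0.04, 2.7], [-1, 4.14], [0.28, 2.66], [-3.11, 3.11]. Speed limits (rad/s): [2.57, 2.57, 3.14, 3.14, 3.14, 3.14].

INTERFACE

Orientations are given as [roll, pitch, yaw] about the fixed x, y, z axes, in that order (R = Rz(yaw) Ry(pitch) Rx(roll)).
In Python, from plant import sensors, capture, bot gives the robot as it stands.
- The arm moves only by the shell command python3 -m crank 'ROWS' [OPENING]. ROWS is JSON, a list of rows, each an object of numbers: "dx", "dy", "dz": the shift along the tool's x, y, z in cm; "spin": the turn about the tool's x in rad. A call has 1 to 20 rows; each row is the pose to reach, as a shift and turn from the pose commanded when the call began, along the tool's axes at that moment; what a row does not reach only later rows make up. A row lasts 1/12 s, in which the tool goes at most 41.7 mm and 7.16 degrees, less where a joint would pass 70% of its speed; a pose out of reach is approached as far as the arm can. A call with a gripper value outside its range is refused whole. OPENING is the opening in per cent of the stroke, from 0 (shut) to 100 (fully open), set as the call begins (- or left out, the last holds). The fingers move at their own pace and stop on an object; the grip force is fixed at half the most. Time passes only in rows, so rows that repeat a pose let the fingers close. It gives the time, the measured TCP pose, the force and the opening at its end, in the units of the state.
- sensors.get_obs(): the state, without advancing time (a new reading comes with each control period).
- capture(name): name is "side" or "top" or "wrist"; returns a dict with "frame" (384x512x3 uint8, blue, green, red), "vfov" (degrees; the focal length in pixels is half the picture's height over the tangent of half this angle, whatever the lens; pixels are square), "cx", "cy" (the principal point, pixels), "k1" (the pictures are not rectified: a ray, as slopes to the right and down, at radius r is drawn at 1 + k1 r^2 times it, then the intrinsics apply), "view" (4x4, takes a point from world to camera coordinates); the wrist camera has in their place "mount" (4x4, takes a point from camera to tool coordinates, whose origin is the TCP and whose axes are the tool frame's). Camera axes: x right, y down, z forward; pixel columns grow to the right and rows downward; lengths in mm; the calibration is good to about 2 mm. A picture is of the moment at which its call begins: read the wrist's pose just before it. There is no depth.
- bot.close_job(): hands the job in, once; it reports no verdict.
The state is a dict: "time": time; "joint_positions": joint angles; "dq": joint speeds; "tau": joint torques, N m; "tool_pos": TCP position; "tcp_rot": TCP orientation; "contact_force": force on the tool from outside, world axes, zero at the start; "moment": the same for the moment, N m; "grip_width": finger opening in mm.
Only numpy, scipy, OpenCV 4.12 (cv2) and the standard library are available. Lean on these libraries where they do the work, as an engineer would, in place of code of your own. Each camera call takes 0.05 s, during which the arm holds its last target.

## Working session

There is one attempt and no reset: what is moved stays moved. The work goes in short steps, Python scripts to look and compute and a shell command to move; the robot and the scene stay as the last step left them, time stands still between calls to the robot, and variables do not carry over. Pictures are saved under pics/ and viewed, and the job is handed in when it is done.

```bash
ls -la; mkdir -p pics
cat > h.py <<'E'
import numpy as np, cv2
from scipy.spatial.transform import Rotation as R
from plant import sensors, capture, bot
def snap(n,f):
    o=sensors.get_obs(); c=capture(n); cv2.imwrite('pics/'+f,c['frame'])
    import pickle
    pickle.dump((o,c),open('pics/'+f+'.pkl','wb')); return o,c
E
python3 - <<'E'
from h import *
o=sensors.get_obs()
print(o)
for n in ('side','top','wrist'):
    o,c=snap(n,n+'0.png'); print(n,{k:v for k,v in c.items() if k!='frame'})
E
```

```text
total 12
drwxr-xr-x  3 agent agent 4096 Dec  6 21:05 .
drwxr-xr-x 23 root  root  4096 Dec  6 21:05 ..
drwxr-xr-x  2 agent agent 4096 Dec  6 21:05 pics
{'time': 0.0, 'joint_positions': array([ 9.86002209e-01,  3.42714441e-01,  1.52501144e+00, -3.00897176e-05,
        1.27539679e+00, -1.45991782e-01]), 'dq': array([ 2.04521418e-03,  2.06998981e-03, -1.79202569e-03, -7.88122836e-05,
       -1.09573620e-03, -8.33145676e-04]), 'tau': array([-2.58349050e-03, -4.31266594e+01, -2.44199646e+01,  7.14870170e-02,
        5.63182938e-02, -1.96111473e-04]), 'tool_pos': array([222.80711507, 474.92751384, 226.05120737]), 'tcp_rot': array([-1.69798478,  1.56926603, -2.13677833]), 'contact_force': array([ 0.34938514, -0.64235116, -0.68645428]), 'moment': array([ 0.00359133, -0.05647449, -0.03265888]), 'grip_width': 91.86310062813253}
side {'vfov': 43.36455688891153, 'cx': 248.70899918746892, 'cy': 193.5288428201144, 'k1': -0.11996587689487363, 'view': array([[ 6.02051790e-01, -7.98174155e-01, -2.12522875e-02,
        -2.41506797e+02],
       [-4.11595921e-01, -2.87433456e-01, -8.64853055e-01,
       
[... 417 characters left out ...]
01,  1.98636292e-02, -9.24133706e-02,
         6.08162808e+02],
       [ 9.27273447e-02,  1.55118219e-02, -9.95570702e-01,
         9.42610433e+02],
       [ 0.00000000e+00,  0.00000000e+00,  0.00000000e+00,
         1.00000000e+00]])}
wrist {'vfov': 66.5361123407556, 'cx': 254.0318839473938, 'cy': 189.48133660603276, 'k1': -0.0047702562605122885, 'mount': array([[-4.77787142e-04, -2.56197536e-01,  9.66624330e-01,
        -1.56820145e+02],
       [ 9.99999885e-01, -1.49172918e-04,  4.54746834e-04,
         7.79532142e-01],
       [ 2.76891539e-05,  9.66624436e-01,  2.56197578e-01,
        -6.94864119e+01],
       [ 0.00000000e+00,  0.00000000e+00,  0.00000000e+00,
         1.00000000e+00]])}
```

View pics/side0.png

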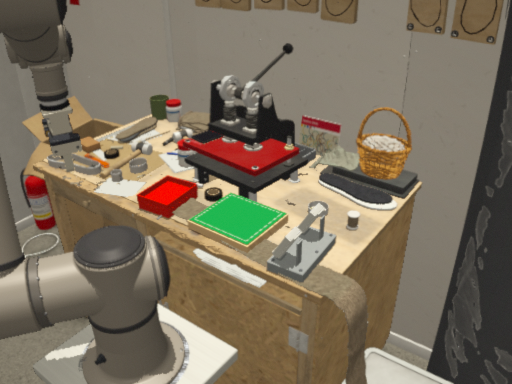

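View pics/top0.png

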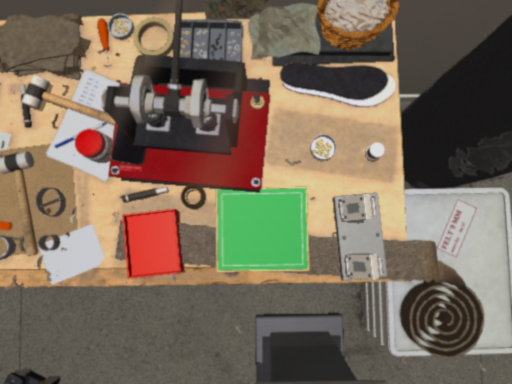

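View pics/wrist0.png

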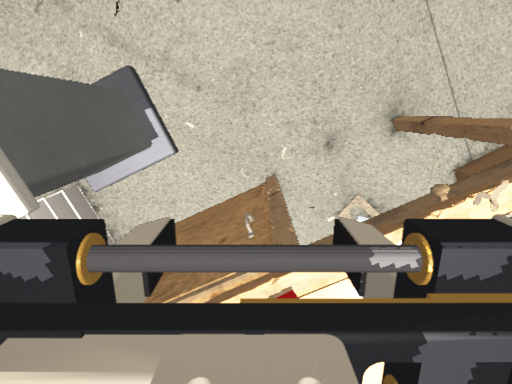

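The scene: rack on the right (top view about 335-385, 193-278), the mat at 217-308 × 187-271, the tray at 124-183 × 210-277. Next I enlarge these areas to measure them.

```bash
cat >> h.py <<'E'
import pickle
def crop(f,x0,y0,x1,y1,s,out):
    im=cv2.imread('pics/'+f)[y0:y1,x0:x1]; cv2.imwrite('pics/'+out,cv2.resize(im,None,fx=s,fy=s,interpolation=cv2.INTER_CUBIC))
def K(c):
    f=c['frame'].shape[0]/2/np.tan(np.radians(c['vfov'])/2); return f,c['cx'],c['cy'],c['k1']
def V(c,o=None):
    if 'view' in c: return c['view']
    T=np.eye(4);T[:3,:3]=R.from_euler('xyz',o['tcp_rot']).as_matrix();T[:3,3]=o['tool_pos']
    return np.linalg.inv(T@c['mount'])
def proj(c,P,o=None):
    f,cx,cy,k=K(c);v=V(c,o);p=np.atleast_2d(P)@v[:3,:3].T+v[:3,3]
    s=p[:,:2]/p[:,2:];r2=(s**2).sum(1,keepdims=True);s=s*(1+k*r2);return s*f+[cx,cy]
def ray(c,uv,o=None):
    f,cx,cy,k=K(c);d=(np.array(uv,float)-[cx,cy])/f;s=d.copy()
    for _ in range(20): s=d/(1+k*(s@s))
    v=V(c,o);Rm=v[:3,:3];return -Rm.T@v[:3,3],Rm.T@np.append(s,1)
def atz(c,uv,z,o=None):
    a,b=ray(c,uv,o);return a+b*(z-a[2])/b[2]
def load(f): return pickle.load(open('pics/'+f+'.pkl','rb'))
def tri(f1,uv1,f2,uv2):
    A=np.zeros((3,3));q=np.zeros(3)
    for f,uv in((f1,uv1),(f2,uv2)):
        o,c=load(f);a,b=ray(c,uv,o);b=b/np.linalg.norm(b);M=np.eye(3)-np.outer(b,b);A+=M;q+=M@a
    return np.linalg.solve(A,q)
E
python3 - <<'E'
from h import *
crop('top0.png',310,175,410,295,5,'t1.png')
crop('top0.png',110,170,320,295,3.8,'t2.png')
crop('side0.png',170,170,370,290,4,'s1.png')
E
```

```text
(no output)
```

View pics/t1.png

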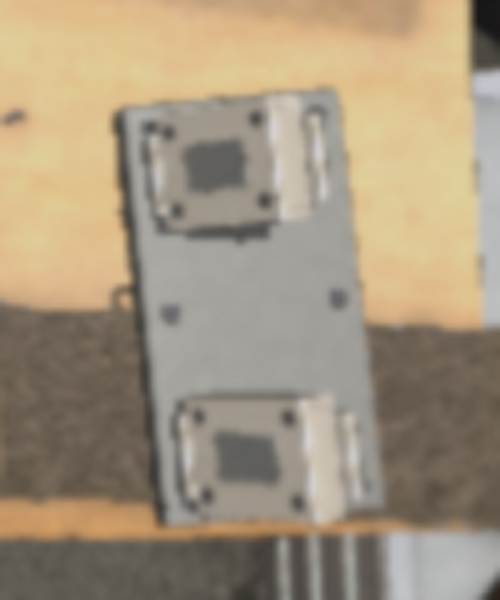

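View pics/t2.png

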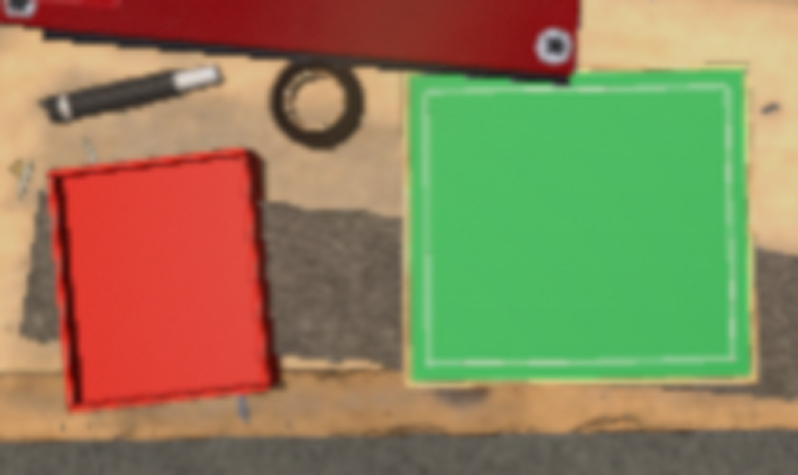

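View pics/s1.png

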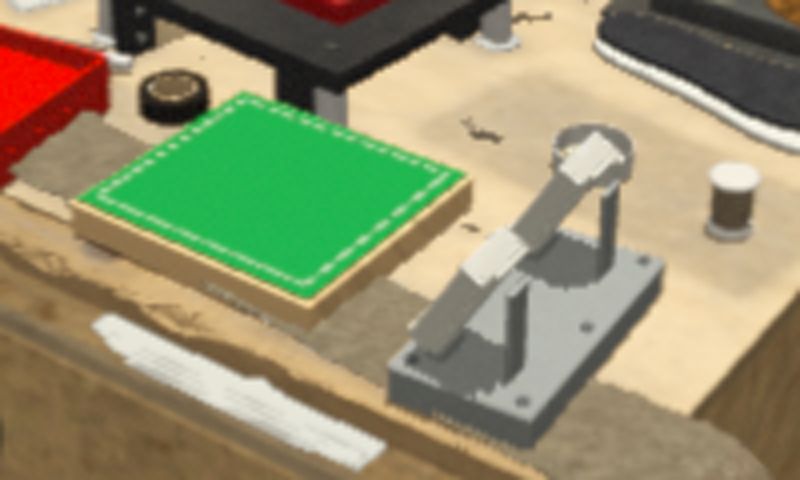

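Run:
```python
from h import *
np.set_printoptions(precision=1,suppress=True)
o,c=load('top0.png')
def t1(x,y): return (x/5+310-.4,y/5+175-.4)
def t2(x,y): return (x/3.8+110-.4,y/3.8+170-.4)
def show(n,pts,z):
    P=np.array([atz(c,p,z) for p in pts]);print(n,P[:,:2].tolist() and P[:,:2],'ctr',P.mean(0),'sides',np.linalg.norm(P-np.roll(P,-1,0),axis=1),'ang',np.degrees(np.arctan2(*(P[0]-P[-1])[[1,0]])),np.degrees(np.arctan2(*(P[1]-P[2])[[1,0]])))
show('rack',[t1(122,108),t1(340,88),t1(383,505),t1(163,522)],30)
show('mat',[t2(412,74),t2(745,70),t2(757,383),t2(407,383)],30)
show('tray',[t2(52,173),t2(250,150),t2(278,388),t2(72,410)],50)
# press corner
cs=lambda x,y:(x/4+170-.4,y/4+170-.4)
print('press corner',tri('top0.png',t2(570,80),'side0.png',cs(335,85)), )
print('tape',atz(c,t2(317,104),19),'tin',atz(c,(323,147),20),'spool',atz(c,(376,152),45))
```

```text
rack [[ 598.4  -41.9]
 [ 605.9 -146.5]
 [ 408.8 -158.2]
 [ 403.   -54.6]] ctr [ 504.  -100.3   30. ] sides [104.8 197.5 103.8 195.8] ang 3.711782246783898 3.420794385401457
mat [[621.1 235.5]
 [619.4  25.2]
 [424.5  23.2]
 [428.1 240.4]] ctr [523.3 131.1  30. ] sides [210.3 194.9 217.2 193.1] ang -1.454151452580487 0.585029873067883
tray [[561.8 457.7]
 [573.8 333.9]
 [428.2 316.8]
 [416.5 443.8]] ctr [495.1 388.   50. ] sides [124.4 146.7 127.5 146. ] ang 5.458875781780916 6.704280562895152
press corner [610.2 136.2  70.9]
tape [604.2 297.9  19. ] tin [720.3 -21.   20. ] spool [ 700.6 -143.    45. ]
```

```bash
cat >> h.py <<'E'
def st():
    o=sensors.get_obs();M=R.from_euler('xyz',o['tcp_rot']).as_matrix()
    print('t %.2f'%o['time'],'tcp',o['tool_pos'].round(1),'F',o['contact_force'].round(1),'grip %.1f'%o['grip_width'],'q',o['joint_positions'].round(2));print(M.round(3).tolist(), 'yaw of tool y: %.4f'%np.arctan2(M[1,1],M[0,1]));return o,M
def to(p,yaw=None):
    "shift in tool axes (cm) to world point p, and spin for tool-y heading"
    o,M=st();d=M.T@(np.array(p)-o['tool_pos'])/10;print('d cm',d.round(2))
    if yaw is not None:
        a=np.arctan2(M[1,1],M[0,1]);s=-(yaw-a);s=(s+np.pi)%(2*np.pi)-np.pi;print('spin(tool x down)',round(s,4))
E
python3 - <<'E'
from h import *
np.set_printoptions(precision=1,suppress=True)
st()
print('red corner',tri('top0.png',(110+577/3.8,170+72/3.8),'side0.png',(253.5,175)))
c=load('top0.png')[1];cs=load('side0.png')[1]
# predicted covers
th=np.radians(3.55);Rz=np.array([[np.cos(th),-np.sin(th)],[np.sin(th),np.cos(th)]])
for sx in(-65,65):
  L=[(26,44),(-12,109.8),(3.6,118.8),(41.6,53)]
  for y,z in L:
    for x in(-27,27):
      w=np.append(Rz@[sx+x,y]+[504,-100.3],z);print(sx,x,y,z,w,proj(c,w)[0],((proj(c,w)[0]-[310,175])*5),'side',(proj(cs,w)[0]-[170,170])*4)
E
```

```text
t 0.15 tcp [222.8 475.  226.2] F [ 1.3 -1.  -1.3] grip 91.5 q [ 1.   0.3  1.5 -0.   1.3 -0.1]
[[-0.001, 0.425, 0.905], [-0.001, 0.905, -0.425], [-1.0, -0.001, -0.0]] yaw of tool y: 1.1320
red corner [607.6 131.2 127.3]
-65 -27 26 44 [410.6 -80.   44. ] [354.2 276.2] [220.9 506. ] side [424.4 348.5]
-65 27 26 44 [464.5 -76.7  44. ] [351.9 252.8] [209.5 388.9] side [467.1 304.9]
-65 -27 -12 109.8 [ 412.9 -118.   109.8] [378.2 278.2] [341.  515.9] side [479.8 281.6]
-65 27 -12 109.8 [ 466.8 -114.6  109.8] [375.6 253. ] [328.1 390.1] side [522.5 238.2]
-65 -27 3.6 118.8 [ 412.  -102.4  118.8] [372.1 279.3] [310.3 521.4] side [457.5 261.5]
-65 27 3.6 118.8 [465.9 -99.1 118.8] [369.5 253.9] [297.5 394.3] side [500.8 218.8]
-65 -27 41.6 53 [409.6 -64.5  53. ] [348.2 277.2] [191.2 511. ] side [403.1 329.1]
-65 27 41.6 53 [463.5 -61.1  53. ] [346.  253.6] [179.8 392.8] side [446.4 286.2]
65 -27 26 44 [540.3 -72.   44. ] [348.7 220.2] [193.4 225.8] side [522.8 247.8]
65 27 26 44 [594.2 -68.7  44. ] [346.4 197.3] [182.  111.3] side [559.7 210. ]
65 -27 -12 109.8 [ 542.7 -109.9  109.8] [372. 218.] [310. 215.] side [578.1 181.6]
65 27 -12 109.8 [ 596.6 -106.6  109.8] [369.4 193.4] [297.1  92.1] side [614.6 144.3]
65 -27 3.6 118.8 [541.7 -94.4 118.8] [365.9 218.5] [279.4 217.3] side [557.2 163.2]
65 27 3.6 118.8 [595.6 -91.  118.8] [363.3 193.6] [266.5  93.2] side [594.3 126.5]
65 -27 41.6 53 [539.4 -56.4  53. ] [342.7 220.6] [163.7 228.1] side [502.9 230. ]
65 27 41.6 53 [593.2 -53.1  53. ] [340.5 197.5] [152.4 112.5] side [540.2 192.8]
```

Run:
```python
from h import *
to((439,-102.5,180),0.062)
```

```text
t 0.15 tcp [222.8 475.  226.2] F [ 1.3 -1.  -1.3] grip 91.5 q [ 0.99  0.34  1.52 -0.    1.28 -0.15]
[[-0.001, 0.425, 0.905], [-0.001, 0.905, -0.425], [-1.0, -0.001, -0.0]] yaw of tool y: 1.1320
d cm [  4.66 -43.09  44.1 ]
spin(tool x down) 1.07
```

```bash
python3 -m crank '[{"dx":4.6,"dy":-43.1,"dz":44.1,"spin":1.07},{"dx":4.6,"dy":-43.1,"dz":44.1,"spin":1.07},{"dx":4.6,"dy":-43.1,"dz":44.1,"spin":1.07},{"dx":4.6,"dy":-43.1,"dz":44.1,"spin":1.07},{"dx":4.6,"dy":-43.1,"dz":44.1,"spin":1.07},{"dx":4.6,"dy":-43.1,"dz":44.1,"spin":1.07},{"dx":4.6,"dy":-43.1,"dz":44.1,"spin":1.07},{"dx":4.6,"dy":-43.1,"dz":44.1,"spin":1.07},{"dx":4.6,"dy":-43.1,"dz":44.1,"spin":1.07},{"dx":4.6,"dy":-43.1,"dz":44.1,"spin":1.07},{"dx":4.6,"dy":-43.1,"dz":44.1,"spin":1.07},{"dx":4.6,"dy":-43.1,"dz":44.1,"spin":1.07},{"dx":4.6,"dy":-43.1,"dz":44.1,"spin":1.07},{"dx":4.6,"dy":-43.1,"dz":44.1,"spin":1.07},{"dx":4.6,"dy":-43.1,"dz":44.1,"spin":1.07},{"dx":4.6,"dy":-43.1,"dz":44.1,"spin":1.07},{"dx":4.6,"dy":-43.1,"dz":44.1,"spin":1.07},{"dx":4.6,"dy":-43.1,"dz":44.1,"spin":1.07},{"dx":4.6,"dy":-43.1,"dz":44.1,"spin":1.07}]' 100
python3 - <<'E'
from h import *
to((439,-102.5,180),0.062)
snap('wrist','w1.png')
E
```

```text
time: 1.73
tool_pos: [438.7, -101.2, 180.7]
tcp_rot: [-2.45, 1.57, 2.326]
contact_force: [-0.3, -0.1, -0.0]
grip_width: 92.2
t 1.73 tcp [ 438.7 -101.2  180.7] F [-0.3 -0.1 -0. ] grip 92.2 q [-0.4   0.25  1.79  0.    1.1  -0.46]
[[-0.001, 0.998, 0.063], [0.001, 0.063, -0.998], [-1.0, -0.0, -0.001]] yaw of tool y: 0.0630
d cm [0.07 0.03 0.13]
spin(tool x down) 0.001
```

View pics/w1.png

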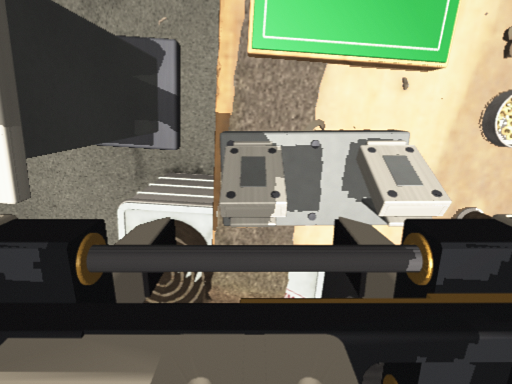

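Run:
```python
from h import *
crop('w1.png',200,110,460,240,3,'w1c.png')
o,c=load('w1.png')
th=0.062;Rz=np.array([[np.cos(th),-np.sin(th)],[np.sin(th),np.cos(th)]])
for sx in(-65,65):
  for y,z in [(3.6,118.8),(41.6,53)]:
    for x in(-27,27):
      w=np.append(Rz@[sx+x,y]+[504,-100.3],z);print(sx,x,z,w.round(),((proj(c,w,o)[0]-[200,110])*3).round())
```

```text
-65 -27 118.8 [ 412. -102.  119.] [ 61. 281.]
-65 27 118.8 [466. -99. 119.] [268. 281.]
-65 -27 53 [410. -64.  53.] [ 80. 107.]
-65 27 53 [463. -61.  53.] [248. 107.]
65 -27 118.8 [542. -94. 119.] [558. 281.]
65 27 118.8 [596. -91. 119.] [764. 282.]
65 -27 53 [539. -56.  53.] [483. 107.]
65 27 53 [593. -53.  53.] [650. 108.]
```

View pics/w1c.png

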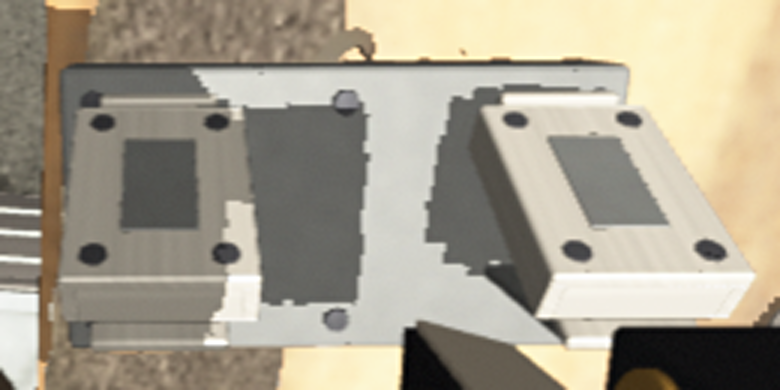

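```bash
python3 -m crank '[{"dx":3,"dy":-0.1},{"dx":5.5,"dy":-0.1},{"dx":7.5,"dy":-0.1},{"dx":8.4,"dy":-0.1},{"dx":8.4,"dy":-0.1},{"dx":8.4,"dy":-0.1}]' 100; python3 -m crank '[{},{},{},{},{},{},{},{}]' 0;  python3 - <<'E'
from h import *
st(); snap('wrist','w2.png'); snap('side','s2.png'); crop('s2.png',200,150,360,290,4,'s2c.png')
E
```

```text
t 1.78 tcp [ 438.8 -101.1  180.8] F [-0.3  0.1  0.4] grip 91.5 q [-0.4   0.25  1.79  0.    1.1  -0.46]
[[-0.0, 0.998, 0.063], [0.0, 0.063, -0.998], [-1.0, -0.0, -0.0]] yaw of tool y: 0.0635invalid input at $[0]: expected keys dx, dy, dz, spin
invalid input at $[0]: expected keys dx, dy, dz, spin
```

View pics/s2c.png

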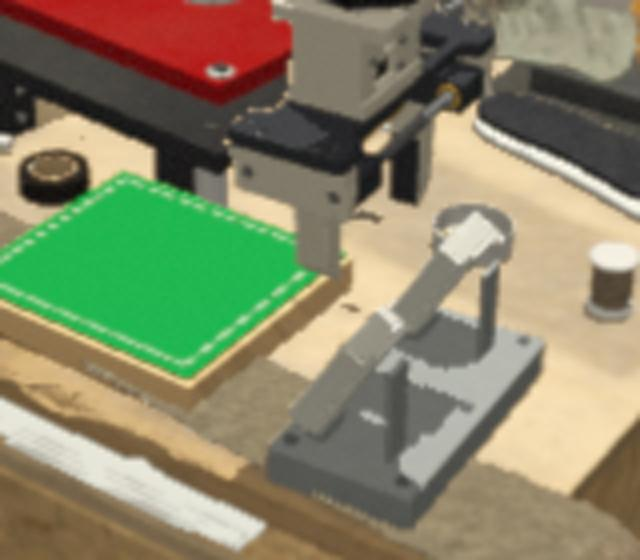

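View pics/w2.png

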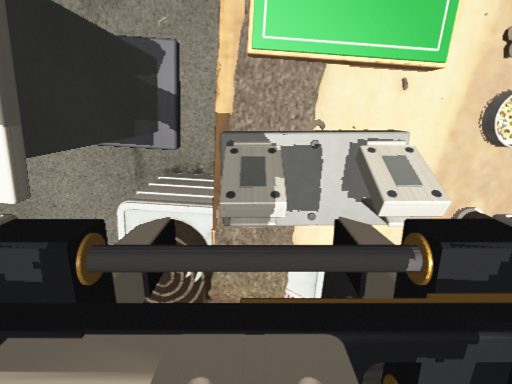

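Both calls were refused because each row needs all four keys, so the arm hasn't moved. I'll send them again with full rows.

```bash
python3 -m crank '[{"dx":3,"dy":-0.1,"dz":0,"spin":0},{"dx":5.5,"dy":-0.1,"dz":0,"spin":0},{"dx":7.5,"dy":-0.1,"dz":0,"spin":0},{"dx":8.4,"dy":-0.1,"dz":0,"spin":0},{"dx":8.4,"dy":-0.1,"dz":0,"spin":0},{"dx":8.4,"dy":-0.1,"dz":0,"spin":0}]' 100 && python3 -m crank '[{"dx":0,"dy":0,"dz":0,"spin":0},{"dx":0,"dy":0,"dz":0,"spin":0},{"dx":0,"dy":0,"dz":0,"spin":0},{"dx":0,"dy":0,"dz":0,"spin":0},{"dx":0,"dy":0,"dz":0,"spin":0},{"dx":0,"dy":0,"dz":0,"spin":0},{"dx":0,"dy":0,"dz":0,"spin":0},{"dx":0,"dy":0,"dz":0,"spin":0}]' 0;  python3 - <<'E'
from h import *
st(); snap('side','s2.png'); crop('s2.png',200,150,360,290,4,'s2c.png')
E
```

```text
time: 2.38
tool_pos: [438.4, -102.0, 97.2]
tcp_rot: [1.643, 1.571, 0.135]
contact_force: [0.3, 1.5, 0.2]
grip_width: 91.9
time: 3.05
tool_pos: [438.2, -102.3, 96.9]
tcp_rot: [1.313, 1.571, -0.195]
contact_force: [-0.9, 0.4, 2.8]
grip_width: 53.6
t 3.05 tcp [ 438.2 -102.3   96.9] F [-0.9  0.4  2.8] grip 53.6 q [-0.4   0.37  1.9   0.    0.87 -0.46]
[[0.0, 0.998, 0.062], [-0.0, 0.062, -0.998], [-1.0, 0.0, 0.0]] yaw of tool y: 0.0620
```

View pics/s2c.png

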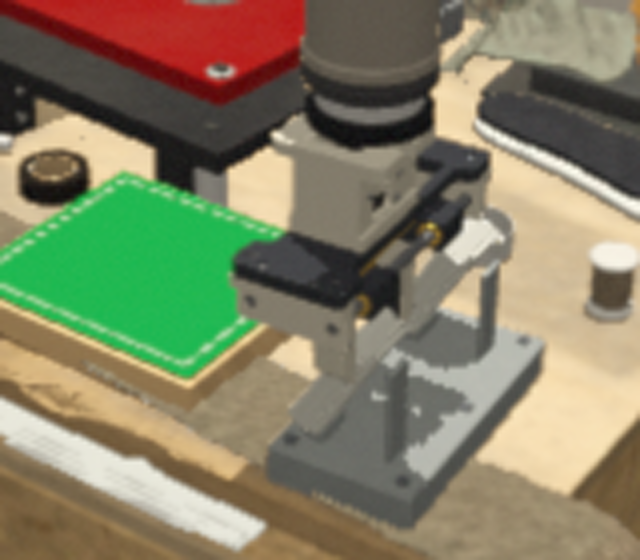

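Gripped at 53.6 mm. Next I lift it out and bring it into the gap in front of the mat board's side. The board's side face can hold the lower end back while the hand moves over, so the cover pivots in the grip.

```bash
python3 -m crank '[{"dx":-1.5,"dy":0,"dz":0,"spin":0},{"dx":-3.5,"dy":0,"dz":0,"spin":0},{"dx":-5,"dy":0.5,"dz":-1,"spin":0},{"dx":-5,"dy":3,"dz":-4,"spin":0.062},{"dx":-5,"dy":4.6,"dz":-7,"spin":0.062},{"dx":-5,"dy":4.6,"dz":-7,"spin":0.062},{"dx":-3,"dy":4.6,"dz":-7,"spin":0.062},{"dx":-1.5,"dy":4.6,"dz":-7,"spin":0.062},{"dx":-1.5,"dy":4.6,"dz":-7,"spin":0.062},{"dx":-1.5,"dy":4.6,"dz":-7,"spin":0.062}]' 0;  python3 - <<'E'
from h import *
st(); snap('side','s3.png'); crop('s3.png',200,150,360,290,4,'s3c.png')
E
```

```text
time: 3.93
tool_pos: [479.0, -29.5, 111.1]
tcp_rot: [-1.808, 1.568, 2.905]
contact_force: [0.9, 0.4, -1.8]
grip_width: 53.5
t 3.93 tcp [479.  -29.5 111.1] F [ 0.9  0.4 -1.8] grip 53.5 q [-0.22  0.4   1.8   0.    0.94 -0.22]
[[-0.002, 1.0, 0.0], [0.001, 0.0, -1.0], [-1.0, -0.002, -0.001]] yaw of tool y: 0.0001
```

View pics/s3c.png

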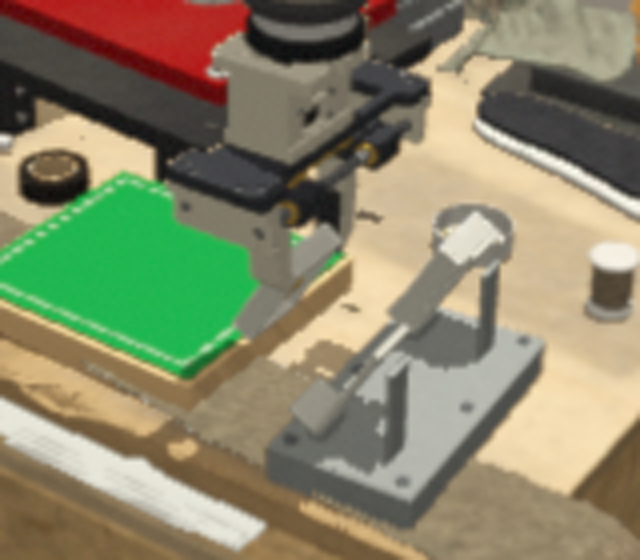

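```bash
python3 -m crank '[{"dx":2,"dy":0,"dz":0,"spin":0},{"dx":4,"dy":0,"dz":0,"spin":0},{"dx":4.7,"dy":0,"dz":0,"spin":0},{"dx":4.7,"dy":0,"dz":0,"spin":0},{"dx":4.7,"dy":0,"dz":-1,"spin":0},{"dx":4.7,"dy":0,"dz":-2,"spin":0},{"dx":4.7,"dy":0,"dz":-3,"spin":0},{"dx":4.7,"dy":0,"dz":-3,"spin":0}]' 0;  python3 - <<'E'
from h import *
st(); snap('side','s4.png'); crop('s4.png',200,150,360,290,4,'s4c.png')
E
```

```text
time: 4.65
tool_pos: [481.2, 1.3, 66.5]
tcp_rot: [1.218, 1.566, -0.351]
contact_force: [0.4, -2.7, 0.9]
grip_width: 53.4
t 4.65 tcp [481.2   1.3  66.5] F [ 0.4 -2.7  0.9] grip 53.4 q [-0.16  0.46  1.85 -0.    0.82 -0.16]
[[0.004, 1.0, 0.002], [-0.002, 0.002, -1.0], [-1.0, 0.004, 0.002]] yaw of tool y: 0.0018
```

View pics/s4c.png

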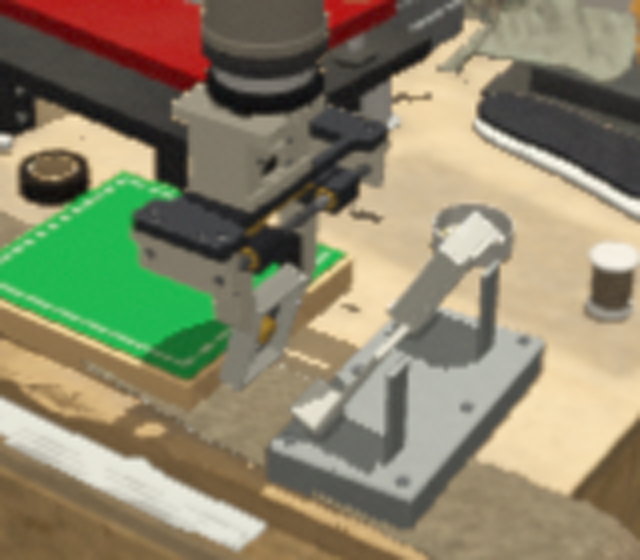

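The cover is pivoting with only about 3 N. A brass spot is visible in the hollow (crop 265,328), so this looks like the good cover. I'll keep going.

```bash
python3 -m crank '[{"dx":0,"dy":0,"dz":-1,"spin":0},{"dx":0,"dy":0,"dz":-2,"spin":0},{"dx":0,"dy":0,"dz":-3,"spin":0},{"dx":0,"dy":0,"dz":-4,"spin":0},{"dx":0,"dy":0,"dz":-5,"spin":0},{"dx":0,"dy":0,"dz":-5.5,"spin":0},{"dx":0,"dy":0,"dz":-5.5,"spin":0}]' 0;  python3 - <<'E'
from h import *
st(); snap('side','s5.png'); crop('s5.png',200,150,360,290,4,'s5c.png')
E
```

```text
time: 5.28
tool_pos: [479.9, 56.0, 65.3]
tcp_rot: [1.334, 1.57, -0.235]
contact_force: [-2.0, -1.5, 2.7]
grip_width: 53.1
t 5.28 tcp [479.9  56.   65.3] F [-2.  -1.5  2.7] grip 53.1 q [-0.04  0.47  1.84 -0.    0.83 -0.04]
[[0.001, 1.0, 0.001], [-0.0, 0.001, -1.0], [-1.0, 0.001, 0.0]] yaw of tool y: 0.0012
```

View pics/s5c.png

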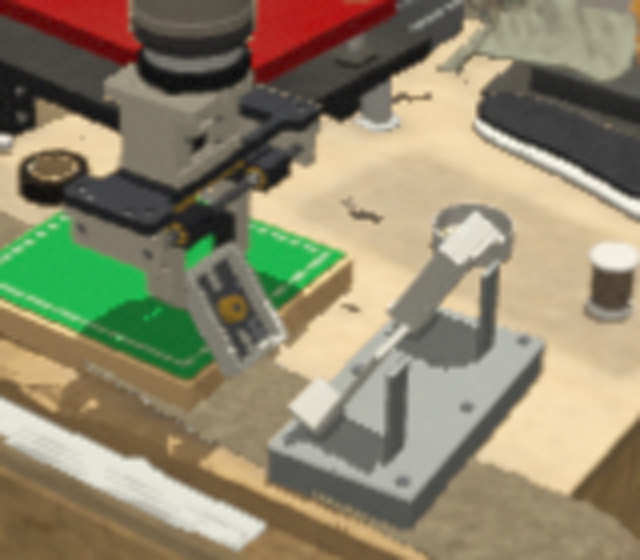

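```bash
python3 -m crank '[{"dx":-1.5,"dy":0,"dz":0,"spin":0},{"dx":-2.5,"dy":0,"dz":-1,"spin":0},{"dx":-2.5,"dy":0,"dz":-4,"spin":0},{"dx":-2.5,"dy":0,"dz":-7,"spin":0},{"dx":-2.5,"dy":0,"dz":-10,"spin":0},{"dx":-2.5,"dy":0,"dz":-13,"spin":0},{"dx":-2.5,"dy":0,"dz":-13.7,"spin":0},{"dx":-2.5,"dy":0,"dz":-13.7,"spin":0},{"dx":-1.5,"dy":0,"dz":-13.7,"spin":0},{"dx":-1.5,"dy":0,"dz":-13.7,"spin":0}]' 0;  python3 - <<'E'
from h import *
st(); snap('side','s6.png'); crop('s6.png',160,130,340,265,4,'s6c.png')
E
```

```text
time: 6.17
tool_pos: [478.7, 191.2, 78.1]
tcp_rot: [-1.344, 1.568, -2.915]
contact_force: [0.2, -0.2, -1.6]
grip_width: 53.6
t 6.17 tcp [478.7 191.2  78.1] F [ 0.2 -0.2 -1.6] grip 53.6 q [0.23 0.5  1.74 0.   0.91 0.23]
[[-0.003, 1.0, -0.001], [-0.001, -0.001, -1.0], [-1.0, -0.003, 0.001]] yaw of tool y: -0.0008
```

View pics/s6c.png

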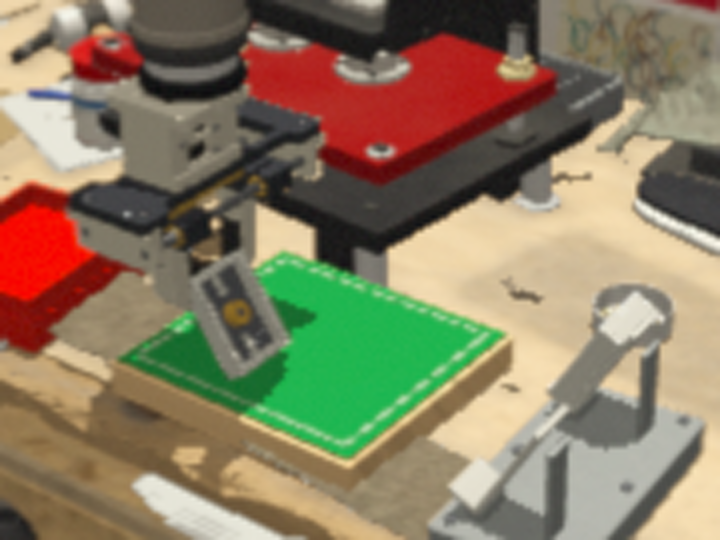

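```bash
python3 -m crank '[{"dx":0.8,"dy":0,"dz":0,"spin":0},{"dx":1.3,"dy":0,"dz":-0.4,"spin":0},{"dx":1.8,"dy":0,"dz":-0.8,"spin":0},{"dx":2.3,"dy":0,"dz":-1.1,"spin":0},{"dx":2.8,"dy":0,"dz":-1.3,"spin":0},{"dx":3.2,"dy":0,"dz":-1.5,"spin":0},{"dx":3.2,"dy":0,"dz":-1.5,"spin":0}]' 0;  python3 - <<'E'
from h import *
st(); snap('side','s7.png'); crop('s7.png',160,130,340,265,4,'s7c.png')
E
```

```text
time: 6.8
tool_pos: [481.4, 208.3, 48.7]
tcp_rot: [2.169, 1.566, 0.597]
contact_force: [1.1, 6.2, 7.3]
grip_width: 53.9
t 6.80 tcp [481.4 208.3  48.7] F [1.1 6.2 7.3] grip 53.9 q [0.26 0.55 1.75 0.   0.84 0.26]
[[0.004, 1.0, -0.001], [0.003, -0.001, -1.0], [-1.0, 0.004, -0.003]] yaw of tool y: -0.0013
```

View pics/s7c.png

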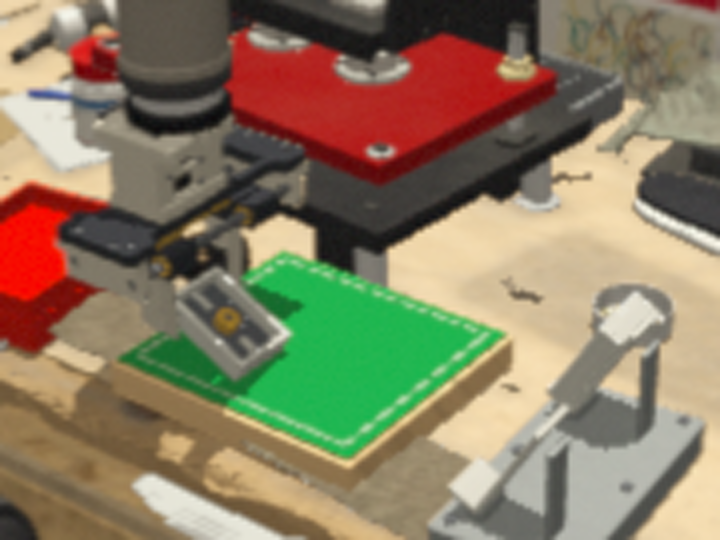

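```bash
python3 -m crank '[{"dx":0.4,"dy":0,"dz":-0.1,"spin":0},{"dx":0.8,"dy":0,"dz":-0.2,"spin":0},{"dx":1.2,"dy":0,"dz":-0.3,"spin":0},{"dx":1.5,"dy":0,"dz":-0.3,"spin":0},{"dx":1.5,"dy":0,"dz":-0.3,"spin":0}]' 0;  python3 - <<'E'
from h import *
st(); snap('side','s8.png'); crop('s8.png',160,130,340,265,4,'s8c.png')
E
```

```text
time: 7.27
tool_pos: [481.1, 210.4, 33.2]
tcp_rot: [2.056, 1.568, 0.484]
contact_force: [1.3, 5.4, 4.9]
grip_width: 53.7
t 7.27 tcp [481.1 210.4  33.2] F [1.3 5.4 4.9] grip 53.7 q [0.27 0.58 1.76 0.   0.81 0.27]
[[0.003, 1.0, -0.001], [0.001, -0.001, -1.0], [-1.0, 0.003, -0.001]] yaw of tool y: -0.0013
```

View pics/s8c.png

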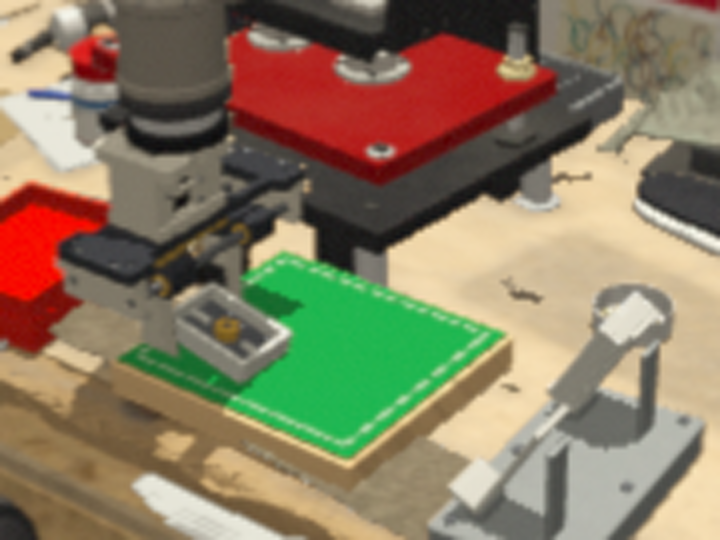

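```bash
python3 -m crank '[{"dx":0.15,"dy":0,"dz":0,"spin":0},{"dx":0.15,"dy":0,"dz":0,"spin":0}]' 0; python3 -m crank '[{"dx":0,"dy":0,"dz":0,"spin":0},{"dx":0,"dy":0,"dz":0,"spin":0},{"dx":0,"dy":0,"dz":0,"spin":0},{"dx":0,"dy":0,"dz":0,"spin":0},{"dx":0,"dy":0,"dz":0,"spin":0}]' 80;  python3 - <<'E'
from h import *
st(); snap('side','s9.png'); crop('s9.png',160,130,340,265,4,'s9c.png')
E
```

```text
time: 7.48
tool_pos: [480.8, 210.3, 31.8]
tcp_rot: [1.924, 1.568, 0.352]
contact_force: [1.8, 3.3, 4.0]
grip_width: 53.7
time: 7.9
tool_pos: [479.3, 210.1, 30.9]
tcp_rot: [-1.268, 1.57, -2.839]
contact_force: [-1.0, 0.0, -0.4]
grip_width: 73.1
t 7.90 tcp [479.3 210.1  30.9] F [-1.   0.  -0.4] grip 73.1 q [ 0.27  0.58  1.76 -0.    0.8   0.27]
[[-0.001, 1.0, -0.0], [-0.0, -0.0, -1.0], [-1.0, -0.001, 0.0]] yaw of tool y: -0.0002
```

View pics/s9c.png

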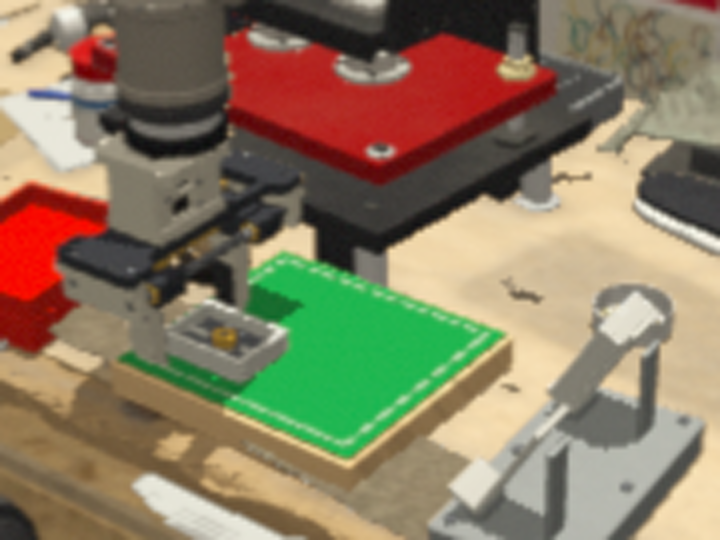

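The first cover lies flat, boss up. Now the far one: up, across along y first to keep clear of the press, then over in x.

```bash
python3 -m crank '[{"dx":-3,"dy":0,"dz":0,"spin":0},{"dx":-7,"dy":0,"dz":0,"spin":0},{"dx":-11,"dy":0,"dz":0,"spin":0},{"dx":-13,"dy":0,"dz":4,"spin":0},{"dx":-13,"dy":0,"dz":8,"spin":0},{"dx":-13,"dy":0,"dz":12,"spin":0},{"dx":-13,"dy":0,"dz":16,"spin":0},{"dx":-13,"dy":1,"dz":20,"spin":-0.062},{"dx":-13,"dy":3.5,"dz":23,"spin":-0.062},{"dx":-13,"dy":6,"dz":26,"spin":-0.062},{"dx":-13,"dy":8.8,"dz":29,"spin":-0.062},{"dx":-13,"dy":8.8,"dz":30.4,"spin":-0.062},{"dx":-13,"dy":8.8,"dz":30.4,"spin":-0.062},{"dx":-13,"dy":8.8,"dz":30.4,"spin":-0.062}]' 100;  python3 - <<'E'
from h import *
to((567.5,-94,97.5),0.062); snap('wrist','w10.png'); snap('top','t10.png');crop('w10.png',160,100,360,250,4,'w10c.png');crop('t10.png',190,170,340,290,5,'t10c.png')
o,c=load('w10.png')
th=0.062;Rz=np.array([[np.cos(th),-np.sin(th)],[np.sin(th),np.cos(th)]])
for y,z in [(3.6,118.8),(41.6,53)]:
    for x in(-27,27):
      w=np.append(Rz@[65+x,y]+[504,-100.3],z);print(x,z,w.round(),((proj(c,w,o)[0]-[160,100])*4).round())
E
```

```text
time: 9.12
tool_pos: [567.0, -93.8, 160.5]
tcp_rot: [-2.107, 1.569, 2.666]
contact_force: [-0.0, -0.3, 0.3]
grip_width: 91.9
t 9.12 tcp [567.  -93.8 160.5] F [-0.  -0.3  0.3] grip 91.9 q [-0.3   0.49  1.48  0.    1.17 -0.36]
[[-0.002, 0.998, 0.06], [0.001, 0.06, -0.998], [-1.0, -0.002, -0.001]] yaw of tool y: 0.0604
d cm [6.3  0.06 0.03]
spin(tool x down) -0.0016
-27 118.8 [542. -94. 119.] [237. 446.]
27 118.8 [596. -91. 119.] [538. 445.]
-27 53 [539. -56.  53.] [266. 190.]
27 53 [593. -53.  53.] [505. 190.]
```

View pics/w10c.png

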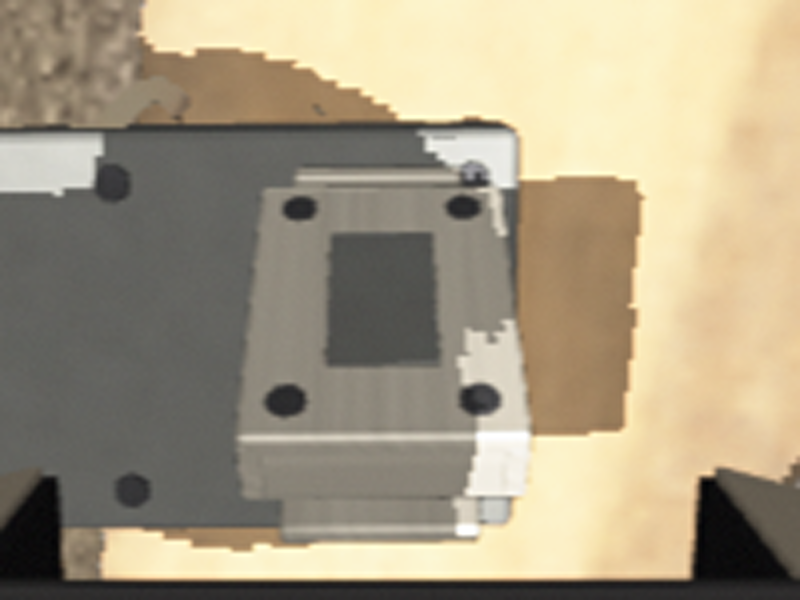

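View pics/t10c.png

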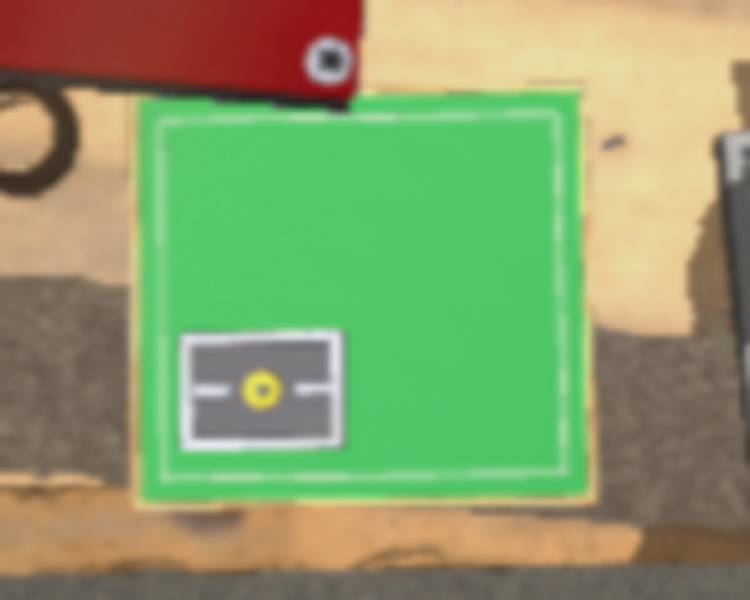

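The first cover lies inside the white lines with its boss visible (top crop 262,391). The far cover is centred between the fingers, so I go down and grip.

```bash
python3 -m crank '[{"dx":2.5,"dy":0,"dz":0,"spin":0},{"dx":5,"dy":0,"dz":0,"spin":0},{"dx":6.2,"dy":0,"dz":0,"spin":0},{"dx":6.2,"dy":0,"dz":0,"spin":0},{"dx":6.2,"dy":0,"dz":0,"spin":0}]' 100 && python3 -m crank '[{"dx":0,"dy":0,"dz":0,"spin":0},{"dx":0,"dy":0,"dz":0,"spin":0},{"dx":0,"dy":0,"dz":0,"spin":0},{"dx":0,"dy":0,"dz":0,"spin":0},{"dx":0,"dy":0,"dz":0,"spin":0},{"dx":0,"dy":0,"dz":0,"spin":0},{"dx":0,"dy":0,"dz":0,"spin":0},{"dx":0,"dy":0,"dz":0,"spin":0}]' 0;  python3 - <<'E'
from h import *
to((480,-29,112),0)
E
```

```text
time: 9.63
tool_pos: [567.2, -92.2, 99.4]
tcp_rot: [-2.138, 1.57, 2.638]
contact_force: [0.4, 0.0, 0.4]
grip_width: 91.9
time: 10.3
tool_pos: [567.8, -93.7, 99.4]
tcp_rot: [1.501, 1.57, -0.008]
contact_force: [-0.2, 0.6, 1.4]
grip_width: 53.7
t 10.30 tcp [567.8 -93.7  99.4] F [-0.2  0.6  1.4] grip 53.7 q [-0.3   0.56  1.55  0.    1.03 -0.36]
[[0.0, 0.998, 0.062], [-0.0, 0.062, -0.998], [-1.0, 0.0, 0.0]] yaw of tool y: 0.0619
d cm [-1.26 -8.36 -7.  ]
spin(tool x down) 0.0619
```

```bash
python3 -m crank '[{"dx":-1.5,"dy":0,"dz":0,"spin":0},{"dx":-3.5,"dy":0,"dz":0,"spin":0},{"dx":-5,"dy":0,"dz":-1,"spin":0},{"dx":-5,"dy":-3,"dz":-4,"spin":0.062},{"dx":-5,"dy":-6,"dz":-6,"spin":0.062},{"dx":-5,"dy":-8.4,"dz":-7,"spin":0.062},{"dx":-5,"dy":-8.4,"dz":-7,"spin":0.062},{"dx":-2,"dy":-8.4,"dz":-7,"spin":0.062},{"dx":1,"dy":-8.4,"dz":-7,"spin":0.062},{"dx":3,"dy":-8.4,"dz":-7,"spin":0.062},{"dx":3,"dy":-8.4,"dz":-7,"spin":0.062},{"dx":3,"dy":-8.4,"dz":-7,"spin":0.062}]' 0;  python3 - <<'E'
from h import *
st(); snap('side','s11.png'); crop('s11.png',200,150,360,290,4,'s11c.png')
E
```

```text
time: 11.3
tool_pos: [479.4, -29.1, 68.7]
tcp_rot: [-1.814, 1.569, 2.898]
contact_force: [-0.3, -0.4, -0.9]
grip_width: 53.7
t 11.30 tcp [479.4 -29.1  68.7] F [-0.3 -0.4 -0.9] grip 53.7 q [-0.22  0.46  1.85  0.    0.84 -0.22]
[[-0.002, 1.0, -0.0], [0.0, -0.0, -1.0], [-1.0, -0.002, -0.0]] yaw of tool y: -0.0002
```

View pics/s11c.png

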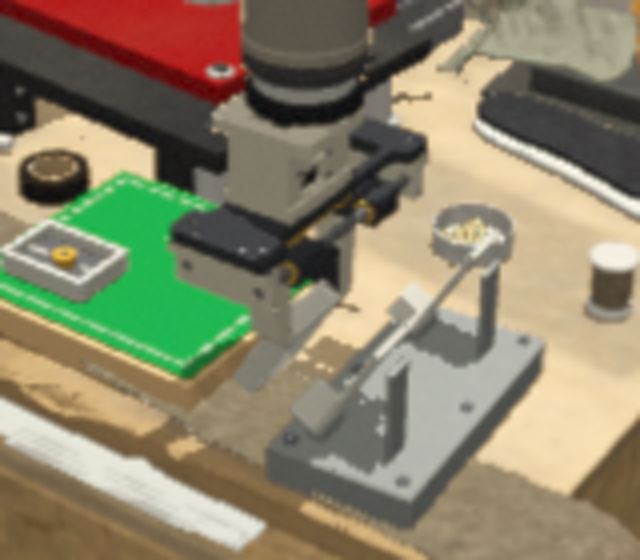

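```bash
python3 -m crank '[{"dx":0,"dy":0,"dz":-1,"spin":0},{"dx":0,"dy":0,"dz":-2,"spin":0},{"dx":0,"dy":0,"dz":-3,"spin":0},{"dx":0,"dy":0,"dz":-4,"spin":0},{"dx":0,"dy":0,"dz":-5,"spin":0},{"dx":0,"dy":0,"dz":-6,"spin":0},{"dx":0,"dy":0,"dz":-7,"spin":0},{"dx":0,"dy":0,"dz":-8,"spin":0},{"dx":0,"dy":0,"dz":-8.6,"spin":0},{"dx":0,"dy":0,"dz":-8.6,"spin":0}]' 0;  python3 - <<'E'
from h import *
st(); snap('side','s12.png'); crop('s12.png',200,150,360,290,4,'s12c.png')
E
```

```text
time: 12.18
tool_pos: [480.2, 58.3, 70.3]
tcp_rot: [1.531, 1.569, -0.038]
contact_force: [0.1, -2.0, 4.2]
grip_width: 53.2
t 12.18 tcp [480.2  58.3  70.3] F [ 0.1 -2.   4.2] grip 53.2 q [-0.04  0.46  1.84 -0.    0.84 -0.04]
[[0.002, 1.0, 0.002], [-0.0, 0.002, -1.0], [-1.0, 0.002, 0.0]] yaw of tool y: 0.0016
```

View pics/s12c.png

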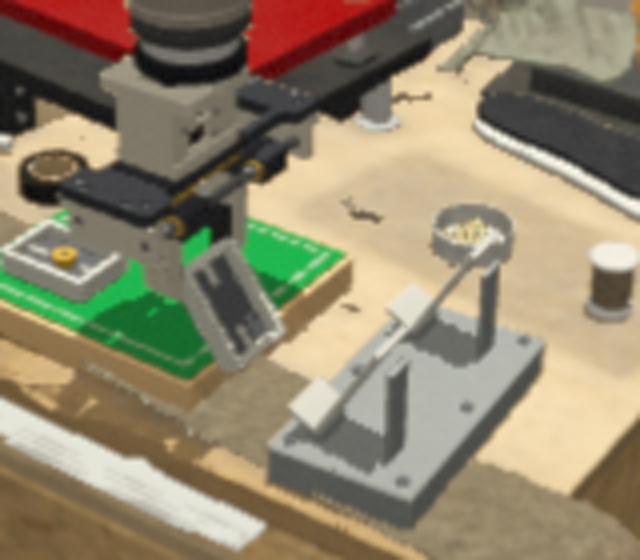

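The second cover has turned the same way, and its hollow has no boss. Now I lay it on the mat at y ≈ 78.

```bash
python3 -m crank '[{"dx":-1.5,"dy":0,"dz":0,"spin":0},{"dx":-2.2,"dy":0,"dz":-1,"spin":0},{"dx":-2.2,"dy":0,"dz":-3,"spin":0},{"dx":-2.2,"dy":0,"dz":-3.2,"spin":0},{"dx":-1,"dy":0,"dz":-3.2,"spin":0},{"dx":-1,"dy":0,"dz":-3.2,"spin":0},{"dx":0,"dy":0,"dz":-3.2,"spin":0},{"dx":0.5,"dy":0,"dz":-3.6,"spin":0},{"dx":1,"dy":0,"dz":-4,"spin":0},{"dx":1.5,"dy":0,"dz":-4.3,"spin":0},{"dx":2,"dy":0,"dz":-4.5,"spin":0},{"dx":2.4,"dy":0,"dz":-4.7,"spin":0},{"dx":2.4,"dy":0,"dz":-4.7,"spin":0}]' 0;  python3 - <<'E'
from h import *
st(); snap('side','s13.png'); crop('s13.png',180,140,360,275,4,'s13c.png')
E
```

```text
time: 13.32
tool_pos: [481.0, 105.8, 46.2]
tcp_rot: [2.041, 1.566, 0.47]
contact_force: [1.8, 6.1, 8.1]
grip_width: 53.8
t 13.32 tcp [481.  105.8  46.2] F [1.8 6.1 8.1] grip 53.8 q [0.06 0.51 1.84 0.   0.79 0.06]
[[0.004, 1.0, 0.0], [0.002, 0.0, -1.0], [-1.0, 0.004, -0.002]] yaw of tool y: 0.0004
```

View pics/s13c.png

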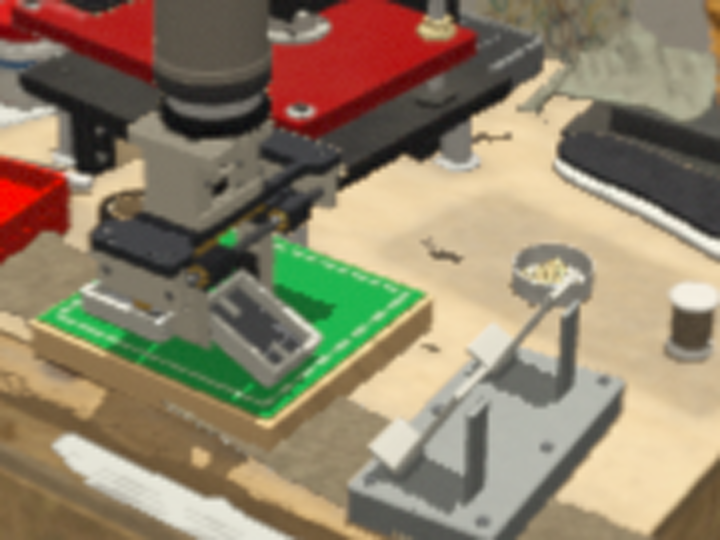

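```bash
python3 -m crank '[{"dx":0.4,"dy":0,"dz":-0.1,"spin":0},{"dx":0.8,"dy":0,"dz":-0.2,"spin":0},{"dx":1.2,"dy":0,"dz":-0.3,"spin":0},{"dx":1.4,"dy":0,"dz":-0.3,"spin":0},{"dx":1.4,"dy":0,"dz":-0.3,"spin":0}]' 0;  python3 - <<'E'
from h import *
st(); snap('side','s14.png'); crop('s14.png',180,140,360,275,4,'s14c.png')
E
```

```text
time: 13.78
tool_pos: [480.6, 108.0, 31.8]
tcp_rot: [2.04, 1.568, 0.469]
contact_force: [1.0, 3.8, 5.8]
grip_width: 54.3
t 13.78 tcp [480.6 108.   31.8] F [1.  3.8 5.8] grip 54.3 q [0.06 0.54 1.85 0.   0.75 0.06]
[[0.003, 1.0, 0.0], [0.001, 0.0, -1.0], [-1.0, 0.003, -0.001]] yaw of tool y: 0.0001
```

View pics/s14c.png

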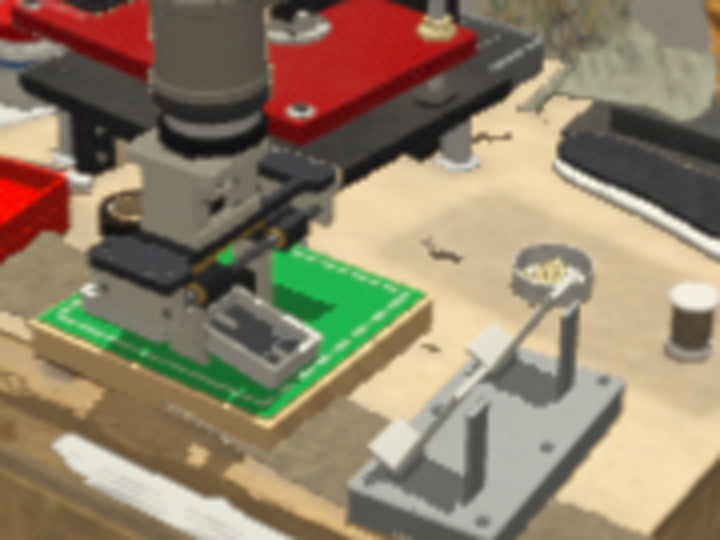

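Nearly flat now, about 10° left, same as the first cover. I release it, go up and take a picture from above.

```bash
python3 -m crank '[{"dx":0.05,"dy":0,"dz":0,"spin":0},{"dx":0.05,"dy":0,"dz":0,"spin":0},{"dx":0.05,"dy":0,"dz":0,"spin":0},{"dx":0.05,"dy":0,"dz":0,"spin":0},{"dx":0.05,"dy":0,"dz":0,"spin":0}]' 80;  python3 -m crank '[{"dx":-3,"dy":0,"dz":0,"spin":0},{"dx":-7,"dy":0,"dz":0,"spin":0},{"dx":-10,"dy":0,"dz":3,"spin":0},{"dx":-10,"dy":0,"dz":7,"spin":0},{"dx":-10,"dy":0,"dz":11,"spin":0},{"dx":-10,"dy":0,"dz":15,"spin":0},{"dx":-10,"dy":0,"dz":15,"spin":0},{"dx":-10,"dy":0,"dz":15,"spin":0}]' 80;python3 - <<'E'
from h import *
st(); snap('side','s15.png'); snap('top','t15.png'); snap('wrist','w15.png');crop('t15.png',190,170,340,290,5,'t15c.png'); crop('s15.png',160,130,340,265,4,'s15c.png')
E
```

```text
time: 14.25
tool_pos: [479.4, 107.0, 30.6]
tcp_rot: [-1.623, 1.57, 3.09]
contact_force: [-0.3, -0.2, -0.5]
grip_width: 73.1
time: 14.92
tool_pos: [479.4, -44.8, 130.7]
tcp_rot: [-2.81, 1.571, 1.898]
contact_force: [-0.5, 0.6, 0.1]
grip_width: 73.3
t 14.92 tcp [479.4 -44.8 130.7] F [-0.5  0.6  0.1] grip 73.3 q [-0.25  0.37  1.78  0.    0.99 -0.25]
[[-0.0, 1.0, -0.005], [0.0, -0.005, -1.0], [-1.0, -0.0, -0.0]] yaw of tool y: -0.0046
```

View pics/t15c.png

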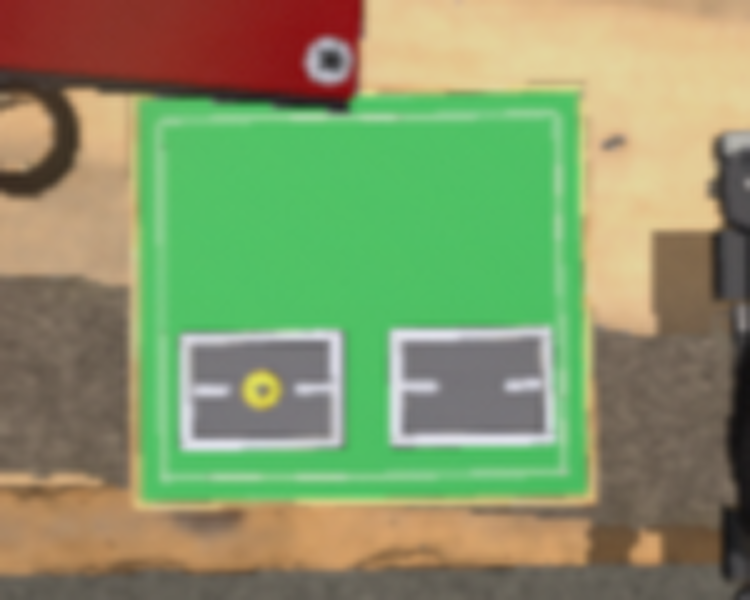

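View pics/s15c.png

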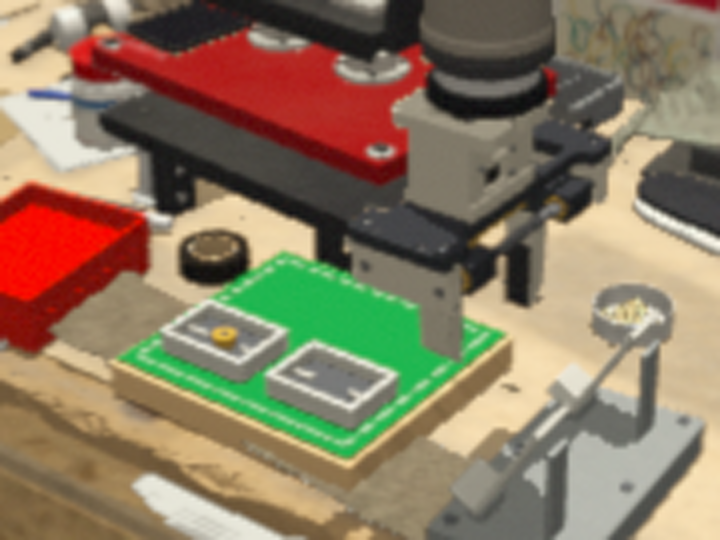

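View pics/w15.png

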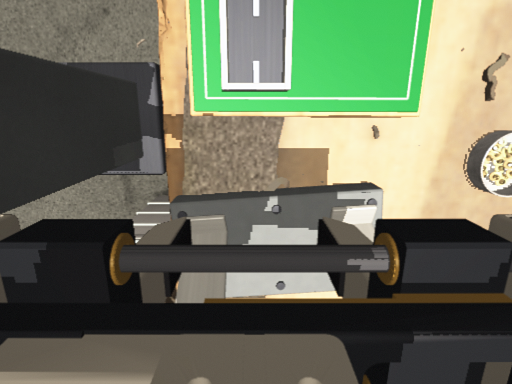

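Both covers lie underside up on the mat. The left one has the boss (262,391); the right one is empty (472,386). Next: the plain cover's centre.

Run:
```python
from h import *
o,c=load('t15.png')
f=lambda x,y:(x/5+190-.4,y/5+170-.4)
for L in ([(391,328),(552,326),(553,443),(391,446)],[(181,334),(343,330),(343,447),(182,451)]):
    P=np.array([atz(c,f(*p),48) for p in L]);print(P.round(1).tolist(),P.mean(0),np.linalg.norm(P-np.roll(P,-1,0),axis=1).round(1))
to((480,78,31),0)
```

```text
[[508.9, 118.1, 48.0], [508.5, 43.1, 48.0], [454.5, 44.1, 48.0], [454.5, 119.1, 48.0]] [481.60087377  81.1090796   48.        ] [74.9 53.9 75.  54.5]
[[507.9, 216.1, 48.0], [508.4, 140.4, 48.0], [454.4, 141.4, 48.0], [453.8, 216.2, 48.0]] [481.12917655 178.52373659  48.        ] [75.6 54.  74.8 54.1]
t 15.07 tcp [479.3 -41.9 130.5] F [-0.1  0.5  0.7] grip 73.2 q [-0.25  0.37  1.78  0.    0.99 -0.25]
[[-0.001, 1.0, 0.001], [0.001, 0.001, -1.0], [-1.0, -0.001, -0.001]] yaw of tool y: 0.0008
d cm [  9.96   0.08 -11.99]
spin(tool x down) 0.0008
```

```bash
python3 -m crank '[{"dx":0,"dy":0.1,"dz":-4,"spin":0},{"dx":0,"dy":0.1,"dz":-8,"spin":0},{"dx":0,"dy":0.1,"dz":-12.3,"spin":0},{"dx":0,"dy":0.1,"dz":-12.3,"spin":0},{"dx":0,"dy":0.1,"dz":-12.3,"spin":0},{"dx":4,"dy":0.1,"dz":-12.3,"spin":0},{"dx":7,"dy":0.1,"dz":-12.3,"spin":0},{"dx":9,"dy":0.1,"dz":-12.3,"spin":0},{"dx":9.8,"dy":0.1,"dz":-12.3,"spin":0},{"dx":9.8,"dy":0.1,"dz":-12.3,"spin":0},{"dx":9.8,"dy":0.1,"dz":-12.3,"spin":0}]' 80;  python3 -m crank '[{"dx":0,"dy":0,"dz":0,"spin":0},{"dx":0,"dy":0,"dz":0,"spin":0},{"dx":0,"dy":0,"dz":0,"spin":0},{"dx":0,"dy":0,"dz":0,"spin":0},{"dx":0,"dy":0,"dz":0,"spin":0},{"dx":0,"dy":0,"dz":0,"spin":0}]' 0;python3 - <<'E'
from h import *
to((494,388,32),0.1); snap('side','s16.png'); crop('s16.png',160,130,340,265,4,'s16c.png')
E
```

```text
time: 15.98
tool_pos: [480.7, 79.7, 32.8]
tcp_rot: [-1.144, 1.571, -2.714]
contact_force: [-0.1, 0.0, 0.9]
grip_width: 73.4
time: 16.48
tool_pos: [480.9, 80.0, 33.2]
tcp_rot: [1.51, 1.57, -0.06]
contact_force: [-0.3, -0.9, 5.4]
grip_width: 53.4
t 16.48 tcp [480.9  80.   33.2] F [-0.3 -0.9  5.4] grip 53.4 q [ 0.01  0.53  1.86 -0.    0.75  0.01]
[[0.001, 1.0, 0.0], [-0.0, 0.0, -1.0], [-1.0, 0.001, 0.0]] yaw of tool y: 0.0000
d cm [  0.12   1.31 -30.8 ]
spin(tool x down) -0.1
```

View pics/s16c.png

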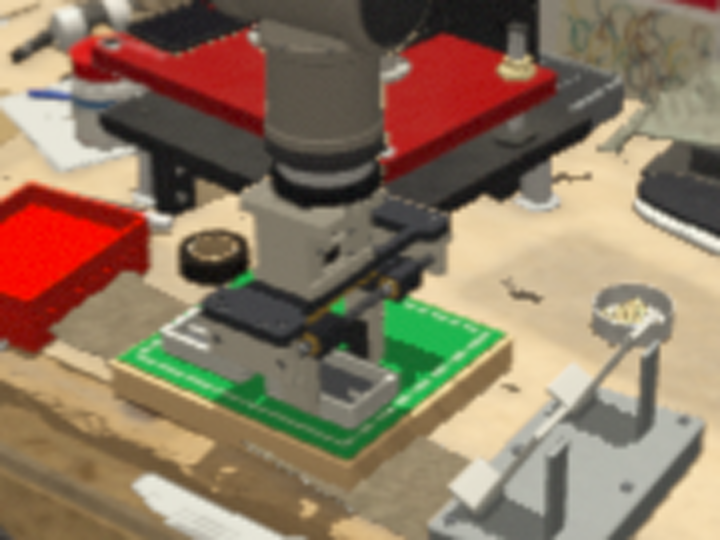

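```bash
python3 -m crank '[{"dx":-2,"dy":0,"dz":0,"spin":0},{"dx":-5,"dy":0,"dz":0,"spin":0},{"dx":-8,"dy":0,"dz":-1,"spin":0},{"dx":-9,"dy":0,"dz":-4,"spin":0},{"dx":-9,"dy":0,"dz":-8,"spin":0},{"dx":-9,"dy":0,"dz":-12,"spin":0},{"dx":-9,"dy":0,"dz":-16,"spin":0},{"dx":-9,"dy":0.5,"dz":-20,"spin":-0.05},{"dx":-9,"dy":1,"dz":-24,"spin":-0.1},{"dx":-9,"dy":1.3,"dz":-28,"spin":-0.1},{"dx":-9,"dy":1.3,"dz":-30.8,"spin":-0.1},{"dx":-9,"dy":1.3,"dz":-30.8,"spin":-0.1},{"dx":-6,"dy":1.3,"dz":-30.8,"spin":-0.1},{"dx":-4,"dy":1.3,"dz":-30.8,"spin":-0.1},{"dx":-4,"dy":1.3,"dz":-30.8,"spin":-0.1}]' 0;python3 - <<'E'
from h import *
to((494,388,32),0.1); snap('side','s17.png'); crop('s17.png',100,130,280,265,4,'s17c.png'); snap('top','t17.png'); crop('t17.png',110,170,320,295,3.8,'t17c.png')
E
```

```text
time: 17.78
tool_pos: [490.6, 386.1, 67.8]
tcp_rot: [-1.116, 1.561, -2.586]
contact_force: [-1.1, -0.4, -2.0]
grip_width: 53.5
t 17.78 tcp [490.6 386.1  67.8] F [-1.1 -0.4 -2. ] grip 53.5 q [ 0.54  0.68  1.42 -0.    1.05  0.44]
[[-0.008, 0.995, 0.1], [-0.005, 0.1, -0.995], [-1.0, -0.009, 0.004]] yaw of tool y: 0.1002
d cm [ 3.58  0.39 -0.17]
spin(tool x down) 0.0002
```

View pics/s17c.png

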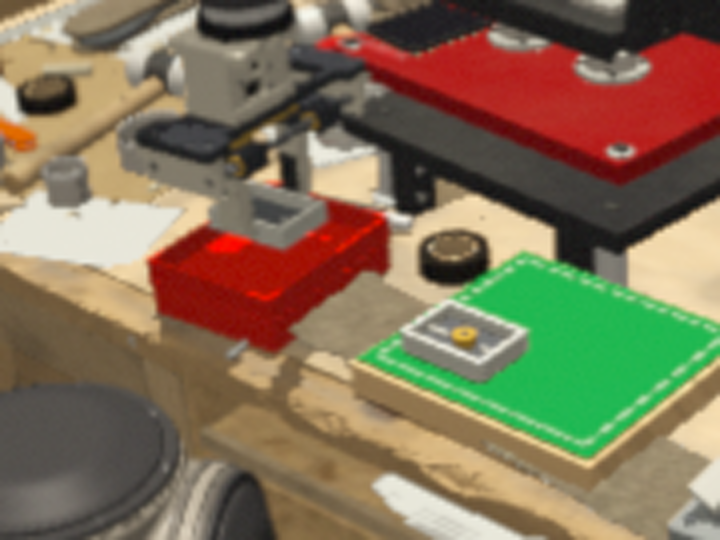

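View pics/t17c.png

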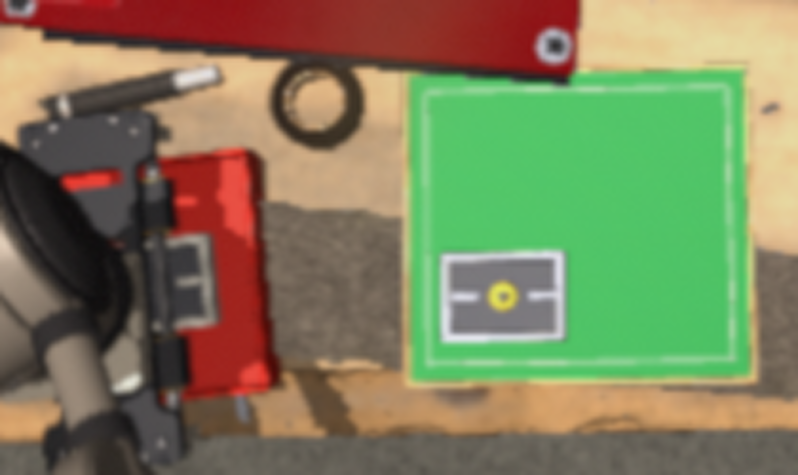

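```bash
python3 -m crank '[{"dx":1,"dy":0,"dz":0,"spin":0},{"dx":2,"dy":0,"dz":0,"spin":0},{"dx":3,"dy":0,"dz":0,"spin":0},{"dx":3.6,"dy":0,"dz":0,"spin":0},{"dx":3.8,"dy":0,"dz":0,"spin":0},{"dx":3.8,"dy":0,"dz":0,"spin":0},{"dx":3.8,"dy":0,"dz":0,"spin":0}]' 0;python3 - <<'E'
from h import *
st(); snap('side','s18.png'); crop('s18.png',100,130,280,265,4,'s18c.png')
E
```

```text
time: 18.47
tool_pos: [493.7, 388.2, 34.8]
tcp_rot: [2.153, 1.57, 0.682]
contact_force: [0.3, 0.4, -0.6]
grip_width: 53.9
t 18.47 tcp [493.7 388.2  34.8] F [ 0.3  0.4 -0.6] grip 53.9 q [0.54 0.72 1.44 0.   0.98 0.44]
[[0.0, 0.995, 0.1], [0.0, 0.1, -0.995], [-1.0, 0.0, -0.0]] yaw of tool y: 0.1000
```

View pics/s18c.png

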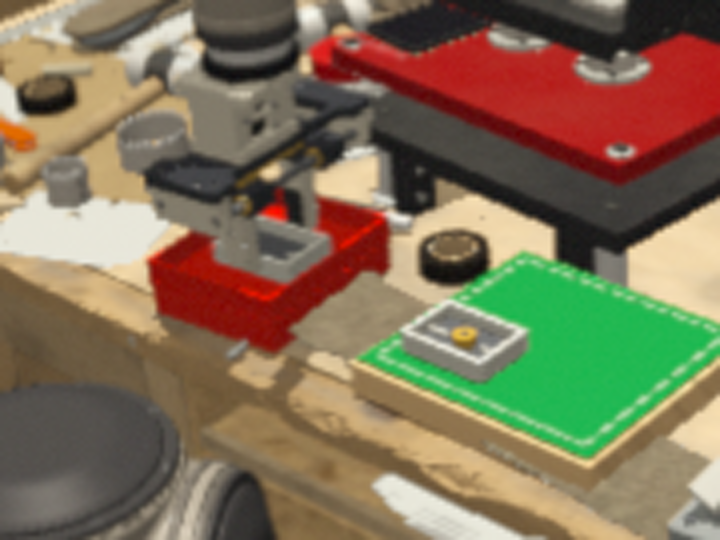

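No contact yet; it is 1–2 mm above the floor. A bit lower, then let go and back away upward.

```bash
python3 -m crank '[{"dx":0.1,"dy":0,"dz":0,"spin":0},{"dx":0.2,"dy":0,"dz":0,"spin":0},{"dx":0.2,"dy":0,"dz":0,"spin":0}]' 0;python3 -m crank '[{"dx":0,"dy":0,"dz":0,"spin":0},{"dx":0,"dy":0,"dz":0,"spin":0},{"dx":0,"dy":0,"dz":0,"spin":0},{"dx":0,"dy":0,"dz":0,"spin":0},{"dx":0,"dy":0,"dz":0,"spin":0}]' 78;python3 -m crank '[{"dx":-3,"dy":0,"dz":0,"spin":0},{"dx":-7,"dy":0,"dz":0,"spin":0},{"dx":-11,"dy":0,"dz":0,"spin":0},{"dx":-15,"dy":-4,"dz":0,"spin":0},{"dx":-18,"dy":-8,"dz":0,"spin":0},{"dx":-19,"dy":-12,"dz":0,"spin":0},{"dx":-19,"dy":-16,"dz":0,"spin":0},{"dx":-19,"dy":-20,"dz":0,"spin":0},{"dx":-19,"dy":-20,"dz":0,"spin":0},{"dx":-19,"dy":-20,"dz":0,"spin":0}]' 78;python3 - <<'E'
from h import *
st(); snap('side','s19.png'); crop('s19.png',100,130,290,265,4,'s19c.png'); snap('top','t19.png')
E
```

```text
time: 18.77
tool_pos: [493.8, 388.3, 33.2]
tcp_rot: [2.056, 1.57, 0.585]
contact_force: [-0.3, -0.1, 1.6]
grip_width: 53.7
time: 19.18
tool_pos: [493.5, 388.1, 32.7]
tcp_rot: [2.943, 1.571, 1.473]
contact_force: [-0.2, 0.0, 1.1]
grip_width: 71.3
time: 20.02
tool_pos: [291.0, 367.7, 223.6]
tcp_rot: [-2.532, 1.57, 2.283]
contact_force: [-0.0, 0.1, -0.3]
grip_width: 71.5
t 20.02 tcp [291.  367.7 223.6] F [-0.   0.1 -0.3] grip 71.5 q [0.74 0.24 1.68 0.   1.22 0.63]
[[-0.0, 0.995, 0.103], [0.0, 0.103, -0.995], [-1.0, -0.0, -0.001]] yaw of tool y: 0.1029
```

View pics/s19c.png

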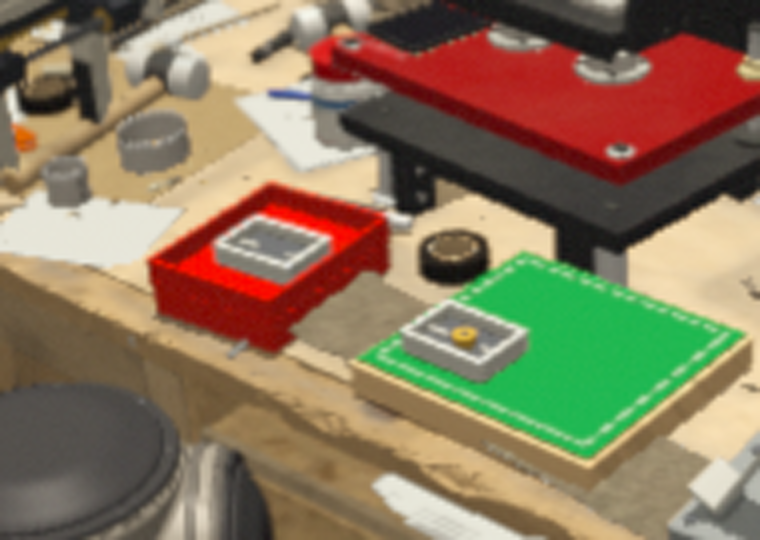

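View pics/t19.png

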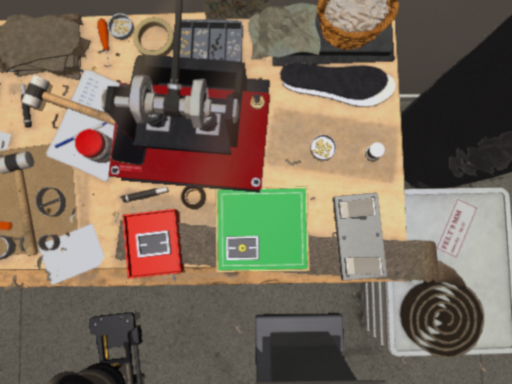

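The plain cover lies flat in the tray (top view 153,244) and the good one lies boss-up on the mat (242,248). The spool, tape, punch and tin are where they were in the first picture, so I hand it in.

Run:
```python
from h import *
print(bot.close_job())
```

```text
the job is handed in; nothing more can be done
None
```

I turned both covers over onto the green mat, put the one without a boss flat in the red tray, and handed the job in at about 20 s.

- **Turning over:** I held each cover near its top end and pushed its lower end against the side of the mat board, so it pivoted in the grip. I then laid it down on the mat and let go. Both tipped the last 10° or so on their own when the fingers opened.
- **Both on the mat:** The top and side pictures showed both lying side by side, hollow underside up and inside the white lines, before I moved the reject.
- **Final state:** The good cover, with its brass boss visible, is still underside up on the mat. The plain one lies flat in the tray, also underside up and clear of the walls.
- **Other objects:** By eye, the spool, tape, punch and tin look unmoved in the last top picture. I did not measure their positions.
- **Forces:** The readings at the end of each move stayed around 10 N or less.
- **What went wrong:** Two of my early move commands were refused because the rows were incomplete. The arm did not move and nothing was affected. No check failed or disagreed.

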